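Press-test a turned fence-post cap

TASK

Turn the little pine post cap so that its red-dotted slope looks straight away from the bent steel bracket, set it down flat with its opposite side flush against the middle of the bracket's upright, and let go of it. Then lift the yellow spring tester out of its stand and rest its plunger on the red dot, square to the slope (so the tester leans with it, not upright), pressing gently until the plunger is about half pushed in and never right home. Finish while still holding the tester pressed there, touching neither the cap with the gripper nor disturbing anything else on the shelf.

Things in the scene. Friction and masses are not known exactly. Their poses are not given: they have to be found in the camera images.
- cap: loose pale pine fence-post cap, 70 to 130 g: 60 mm square, straight sides for the lower 30 mm, above them four slopes of 25 degrees from level rising to a blunt 8 mm square top 42 mm above the underside. Origin in the middle, 20 mm above its underside; z up; x and y square to its sides. The slope with the red dot is on its own -x side. At the start its -x side looks roughly across to the robot's right, so it needs about a quarter turn
- spot: red dot, 16 mm across, on the middle of the cap's -x slope. Origin at the dot's centre on the surface; its z axis points squarely out of the slope. In the cap's frame it lies at x -17, y 0, z +16 mm
- bracket: bent steel angle bracket screwed to the shelf, immovable. Upright 50 mm wide, 34 mm tall, 4 mm thick; 4 mm thick foot runs 60 mm back. Origin at shelf level in the middle of the upright's front face; x points backwards over the foot (roughly away from the robot), y along the upright. With the cap flush its middle lies 30 mm in front (x -30 mm) and cap x points along bracket x
- stand: fixed brown wooden stand for the tester, 60 mm square, 56 mm tall, with a 29 mm square well in its top down to a ledge 34 mm above the shelf. Origin at the middle of its underside, z up
- tester: yellow hand tester, about 150 g: upright square plastic body 26 x 26 x 90 mm, with a steel plunger 8 mm in diameter with a rounded end coming out of the middle of its lower end. Origin at the centre of the 90 mm body, z along it, away from the plunger; x and y square to its sides. At the start it stands in the stand with the centre 79 mm above the shelf, the lowest 22 mm of the body inside the well, so it must be lifted straight up about 50 mm to clear
- tip (a point): the tester's plunger end, on the tester's axis, 69 mm below the body's centre while the plunger is out
- plunger (a joint): how far the plunger is pushed into the tester, m: 0 fully out (as at the start), 0.014 fully home. A spring pushes it out with about 0.9 N at the start of travel, 3 N half-way and 5 N fully in (300 N/m)
- caddy_lid (a joint): hinged lid of the green compost caddy (fixed bystander 200 x 200 x 200 mm plus a handle on top, at the right), rad, 0 shut; leave shut
- pot: blue ceramic plant pot, 120 mm across, 110 mm tall, bystander; origin at the middle of its underside
- dish: small glass dish, 84 mm across, 28 mm tall, bystander between robot and bracket; origin at the middle of its underside
- jar: glass jar with green cap, 68 mm across, 85 mm tall, bystander; origin at the middle of its underside
- fork: steel hand fork with wooden handle, 300 mm long, 70 mm wide, lying, bystander; origin under its middle, x towards the tines
- bottle: white spray bottle with green trigger, 72 mm across, 211 mm tall, bystander; origin at the middle of its underside

How it is judged:
On the way, in this order (a step that is already met when the one before it is completed fails the run):
1. the cap stands flat, turned, its back flush against the bracket, and let go (angle between the x axis of cap and the x axis of bracket, either way round below 0.12 rad and x of cap in the frame of bracket above -0.035 m and x of spot in the frame of bracket below -0.035 m and y of cap in the frame of bracket between -0.02 and 0.02 m and angle between cap's own z axis and vertical below 0.08 rad and height (world z) of cap below 0.024 m and contact force between the fingers and cap below 0.1 N and linear speed of cap below 0.02 m/s), for 0.2 s.
2. the tester is lifted clear of its stand in the fingers (height (world z) of tip above 0.05 m and contact force between tester and stand below 0.1 N and contact force between the fingers and tester above 1 N), for 0.1 s.
At the end, for the whole second after the job is handed in: Tester still gripped, resting only on the cap: tip within 8 mm of the dot, axis within 0.21 rad of square to the slope, plunger in 3 to 11.5 mm, 1 to 7 N. Cap flat, untouched by the robot, dot away from the bracket, back within 5 mm and 0.12 rad of flush, within 20 mm of the middle (angle between the x axis of cap and the x axis of bracket, either way round below 0.12 rad and x of cap in the frame of bracket above -0.035 m and x of spot in the frame of bracket below -0.035 m and y of cap in the frame of bracket between -0.02 and 0.02 m and angle between cap's own z axis and vertical below 0.08 rad and height (world z) of cap below 0.024 m and distance between tip and spot below 0.008 m and angle between the z axis of tester and the z axis of spot, either way round below 0.21 rad and angle between tester's own z axis and vertical below 1.2 rad and value of joint plunger between 0.003 and 0.0115 m and contact force between tester and cap between 1 and 7 N and contact force between the fingers and tester above 1 N and contact force between each of the arm, the fingers and cap below 0.3 N and contact force between tester and stand below 0.1 N and contact force between tester and bracket below 0.1 N and linear speed of tester below 0.02 m/s); the arm keeps its last pose, push and grip.
It fails at once if the plunger was pushed right home (value of joint plunger above 0.0133 m).
It fails at once if the caddy's lid was lifted (value of joint caddy_lid above 0.15 rad).
It fails at once if the dish, pot, fork, spray bottle or jar was moved more than 20 mm (distance of any of dish, pot, fork, bottle, jar from where it was at the start of the episode above 0.02 m).
It also fails if it takes over 51 s, if anything falls off the work surface, if the arm or the gripper's body presses on something with over 40 N, if the wrist force passes 120 N, or if a joint passes its speed limit or range.

ROBOT

A 7-joint arm with a two-finger parallel gripper is mounted at the origin on the work surface. World frame = base frame: x ahead of the robot, y to its left, z up, the work surface at z = 0. Lengths are in m, angles in rad, forces in N, time in s.
With the tool pointing down it reaches from about 0.425 to 0.875 m from the base axis. Payload 4.7 kg.
Tool frame: the origin (TCP) lies on the centre line of the jaws, within the pads' length; the fingertips stand ahead of it and the grasp point (between the pads) lies 8 mm behind it (ctrl.finger_overhang is the x of the fingertips in the tool frame, in m); x points along the fingers, z is the direction in which the jaws open and shut, and the axes are right-handed (so a half turn about x gives the same grasp; the last joint's range is limited). The gripper opens to 87 mm and grips with 3 to 60 N. Pads are 19 mm wide; open, the fingers measure 117 mm over their backs; the gripper's body (75 mm by 190 mm) begins 51 mm behind the grasp point.
Start: joints at [-1.094, 0.321, -0.07, 1.45, 0.023, 1.371, -0.057], TCP at [0.29, 0.582, 0.234] pointing down, gripper open.
Joint ranges: [-2.86, 2.86], [-0.3, 2.09], [-1.38, 1.24], [0.06, 2.45], [-1.56, 4.7], [0.09, 2.05], [-2.69, 2.69]. Speed limits (rad/s): [2.57, 2.57, 3.14, 3.14, 3.14, 3.14, 3.14].

INTERFACE

Orientations are given as a rotation vector (axis times angle).
In Python, from bench import readout, viewer, job, nets, ctrl gives the robot as it stands.
- The arm moves only by the shell command python3 -m creep 'ROWS' [FORCE]. ROWS is JSON, a list of rows, each an object with "linear": the shift along the tool's x, y, z in m, a list of three; "twist": the turn, a rotation vector about the tool's x, y, z in degrees, a list of three; "fingers": the gripper's target within -1 to 1 (shut at 1, half-way at 0, fully open at -1). A call has 1 to 8 rows; each row is the pose to reach, as a shift and turn from the pose commanded when the call began, along the tool's axes at that moment; what a row does not reach only later rows make up. A row lasts 1/12 s, in which the tool goes at most 41.7 mm and 7.16 degrees, less where a joint would pass 70% of its speed; a pose out of reach is approached as far as the arm can. A call with a gripper value outside its range is refused whole. The fingers move at their own pace and stop on an object; FORCE is the grip in N (left out, the last holds). Time passes only in rows, so rows that repeat a pose let the fingers close. It gives the time, the measured TCP pose, the force and the opening at its end, in the units of the state.
- readout.get_state(): the state, without advancing time (a new reading comes with each control period).
- viewer.get_image(name): name is "scene" or "top"; returns (picture, depth): 420x560x3 uint8, red, green, blue; 420x560 float32, m along the optical axis (not along the pixel's ray), 0 where there is no reading.
- viewer.camera_params(name): a dict with "K" (3x3 intrinsics, pixels), "cam_to_world" (4x4, takes a point from camera to world coordinates). Camera axes: x right, y down, z forward; pixel columns grow to the right and rows downward; lengths in m; the calibration is good to about 2 mm. A picture is of the moment at which its call begins. camera_params takes no time and is no camera call.
- job.close_job(): hands the job in, once; it reports no verdict.
Trained networks look in the newest picture that a camera, given by its name, has taken for a name from the list of things; names that differ only in an ending like _2 or _b are one class to them, and where a whole thing is asked for, a point or a joint stands for the part that bears it (a point fixed in the world has none). Each returns a list of dicts, best first, with "conf" (0 to 1); they miss things now and then, are a little off and sometimes report something else, mostly with a low value. They report only what shows in the picture. A call takes as long as a camera call.
- nets.boxes_of(camera, label): "centre" ([x, y, z] in m, in world coordinates, good to about 4 mm: the middle of the surface that is visible of it).
- nets.place_of(camera, label): "centre" ([x, y, z] in m, in world coordinates, good to about 4 mm: a listed point, or the origin of a listed thing).
The state is a dict: "time": time; "joint_positions": joint angles; "qd": joint speeds; "joint_torque": joint torques, N m; "position": TCP position; "tool_rot": TCP orientation; "ft_force": force on the tool from outside, world axes, zero at the start; "torque": the same for the moment, N m; "grip_width": opening from 0.0 (shut) to 1.0 (fully open).
Only numpy, scipy, OpenCV 4.12 (cv2) and the standard library are available. Lean on these libraries where they do the work, as an engineer would, in place of code of your own. Each camera call takes 0.05 s, during which the arm holds its last target.

## Working session

There is one attempt and no reset: what is moved stays moved. The work goes in short steps, Python scripts to look and compute and a shell command to move; the robot and the scene stay as the last step left them, time stands still between calls to the robot, and variables do not carry over. Pictures are saved under pics/ and viewed, and the job is handed in when it is done.

```bash
ls; mkdir -p pics; python3 - <<'E'
from bench import readout, viewer, ctrl
import cv2,numpy as np
s=readout.get_state(); print({k:np.round(v,4).tolist() for k,v in s.items()}); print(ctrl.finger_overhang, [a for a in dir(ctrl) if a[0]!='_'])
for n in("scene","top"):
    p,d=viewer.get_image(n); cv2.imwrite(f"pics/{n}0.png",p[:,:,::-1]); np.save(f"pics/{n}0.npy",d)
    c=viewer.camera_params(n); print(np.round(c["K"],2).tolist(),np.round(c["cam_to_world"],4).tolist())
E
```

```text
pics
{'time': 0.0, 'joint_positions': [-1.0939, 0.3218, -0.0701, 1.4517, 0.0226, 1.3707, -0.0569], 'qd': [-0.0012, 0.0001, 0.0017, -0.0025, -0.0009, 0.0001, 0.0013], 'joint_torque': [0.0003, -49.1297, -0.4036, -31.2521, -0.0639, 0.0441, 0.0002], 'position': [0.29, 0.5812, 0.2325], 'tool_rot': [-0.863, 1.3948, 0.8613], 'ft_force': [-0.079, -0.2938, 0.0712], 'torque': [-0.0626, -0.014, 0.0163], 'grip_width': 0.9979}
0.011 ['MotionError', 'finger_overhang']
[[411.46, 0.0, 277.61], [0.0, 411.46, 201.93], [0.0, 0.0, 1.0]] [[-0.7018, 0.3912, -0.5953, 1.22], [0.7122, 0.4035, -0.5744, 0.6755], [0.0155, -0.8271, -0.5618, 0.7995], [0.0, 0.0, 0.0, 1.0]]
[[460.33, 0.0, 273.22], [0.0, 460.33, 214.29], [0.0, 0.0, 1.0]] [[0.0105, -0.9897, 0.143, 0.3274], [-0.9999, -0.012, -0.01, 0.0075], [0.0116, -0.1429, -0.9897, 1.493], [0.0, 0.0, 0.0, 1.0]]
```

View pics/scene0.png

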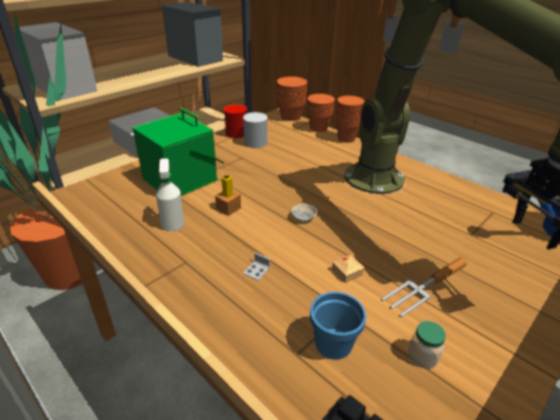

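View pics/top0.png

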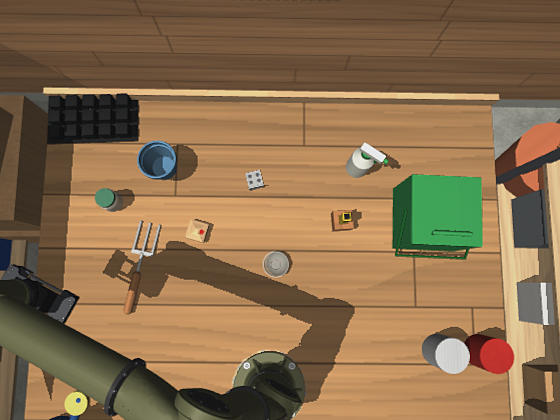

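```bash
python3 - <<'E'
from bench import nets
import numpy as np
for n in ("cap","spot","bracket","stand","tester","tip","pot","dish","jar","bottle"):
    r=nets.place_of("top",n); print(n,[(np.round(x["centre"],4).tolist(),round(x["conf"],2)) for x in r[:2]])
E
```

```text
cap [([0.4839, 0.2356, 0.0214], 0.7)]
spot []
bracket [([0.6293, 0.0479, -0.0017], 0.68), ([0.5814, 0.5167, 0.0028], 0.61)]
stand [([0.5255, -0.2239, 0.0039], 0.54)]
tester [([0.5249, -0.2283, 0.0799], 0.57)]
tip []
pot [([0.699, 0.3542, 0.0002], 0.76)]
dish [([0.382, -0.0111, 0.003], 0.69)]
jar [([0.5795, 0.5156, 0.0], 0.79)]
bottle [([0.7072, -0.28, 0.0009], 0.57)]
```

```bash
python3 - <<'E'
import cv2,numpy as np
t=cv2.imread("pics/top0.png"); s=cv2.imread("pics/scene0.png")
def c(im,u,v,h=20): return cv2.resize(im[v-h:v+h,u-h:u+h],(260,260),interpolation=cv2.INTER_CUBIC)
r1=np.hstack([c(t,198,231),c(t,256,180),c(t,344,218)])
r2=np.hstack([c(s,348,267),c(s,257,267),c(s,228,195,28)])
cv2.imwrite("pics/crops.png",np.vstack([r1,r2]))
E
```

```text
(no output)
```

View pics/crops.png

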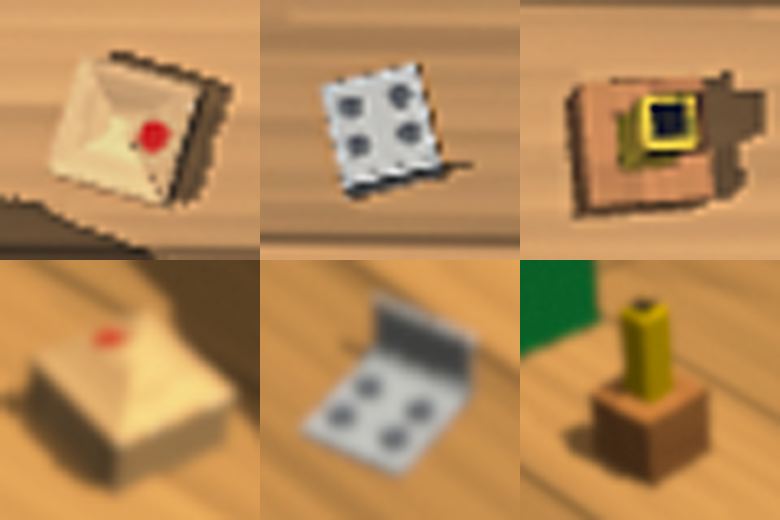

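```bash
cat > h.py <<'E'
import numpy as np,cv2
from bench import viewer,readout
from scipy.spatial.transform import Rotation as Ro
def cloud(n,d):
    c=viewer.camera_params(n);K=c["K"];T=np.array(c["cam_to_world"])
    v,u=np.mgrid[0:420,0:560]
    P=np.stack([(u-K[0][2])/K[0][0]*d,(v-K[1][2])/K[1][1]*d,d],-1)
    return P@T[:3,:3].T+T[:3,3]
def near(P,d,x,y,r): return (d>0)&(np.hypot(P[...,0]-x,P[...,1]-y)<r)
def pose():
    s=readout.get_state();return np.array(s["position"]),Ro.from_rotvec(s["tool_rot"]).as_matrix(),s
def goal(p,xd,zd):
    """shift & twist (deg) in tool axes to reach pos p with tool x=xd, z=zd"""
    p0,R,s=pose();xd=np.array(xd)/np.linalg.norm(xd);zd=np.array(zd,float);zd-=xd*(zd@xd);zd/=np.linalg.norm(zd)
    G=np.stack([xd,np.cross(zd,xd),zd],1)
    return R.T@(np.array(p)-p0),Ro.from_matrix(R.T@G).as_rotvec(degrees=True)
E
python3 - <<'E'
from h import *
p,R,s=pose(); print(np.round(R,3))
for n in("top","scene"):
    d=np.load(f"pics/{n}0.npy");P=cloud(n,d)
    for nm,x,y,r in(("table",.43,.13,.04),("cap",.484,.2356,.06),("br",.63,.048,.07),("st",.5255,-.226,.06)):
        m=near(P,d,x,y,r);z=P[m][:,2]
        print(n,nm,m.sum(),np.round(np.percentile(z,[2,10,30,50,70,90,98]),4))
        for a,b in((.022,.05),(.048,.066),(.11,.14),(.006,.05)):
            q=P[m&(P[...,2]>a)&(P[...,2]<b)]
            if len(q)>12:
                rc=cv2.minAreaRect((q[:,:2]*1000).astype(np.float32)); print('  ',a,b,len(q),np.round(q.mean(0),4),rc)
E
```

```text
[[ 0.    -0.895  0.446]
 [ 0.     0.446  0.895]
 [-1.    -0.     0.   ]]
top table 472 [-0.0061 -0.0041 -0.002  -0.0002  0.0015  0.0038  0.0065]
top cap 1060 [-0.0057 -0.0029  0.0001  0.0028  0.0295  0.037   0.0424]
   0.022 0.05 363 [0.4828 0.2352 0.0347] ((483.6692810058594, 236.46385192871094), (60.93641662597656, 59.706424713134766), 74.99888610839844)
   0.006 0.05 411 [0.482  0.2349 0.0318] ((480.6416931152344, 239.90106201171875), (90.19970703125, 107.40727996826172), 41.45922088623047)
top br 1378 [-0.0061 -0.0036 -0.0011  0.0008  0.0028  0.0064  0.0215]
   0.022 0.05 28 [0.6291 0.0491 0.0323] ((629.309326171875, 49.237998962402344), (5.170631408691406, 46.72010040283203), 13.910088539123535)
   0.006 0.05 152 [0.6419 0.0493 0.0133] ((625.19482421875, 41.67729949951172), (107.25269317626953, 127.50473022460938), 66.03638458251953)
top st 1038 [-0.0058 -0.0031 -0.      0.0032  0.0526  0.0774  0.1257]
   0.022 0.05 49 [ 0.5114 -0.2138  0.0379] ((521.3231811523438, -225.731201171875), (60.0154914855957, 57.08082962036133), 5.018877983093262)
   0.048 0.066 252 [ 0.519  -0.2244  
[... 1121 characters left out ...]
 (114.94422149658203, 99.91495513916016), 46.33924865722656)
scene st 968 [0.0004 0.0024 0.0063 0.0349 0.0587 0.103  0.1267]
   0.022 0.05 184 [ 0.5348 -0.2123  0.0361] ((536.40380859375, -213.68832397460938), (47.26639175415039, 83.43232727050781), 47.22165298461914)
   0.048 0.066 201 [ 0.5298 -0.2189  0.0575] ((522.5731201171875, -228.119384765625), (65.3276596069336, 66.0278549194336), 8.25859546661377)
   0.11 0.14 78 [ 0.526  -0.2245  0.1217] ((522.6740112304688, -227.51210021972656), (28.73714256286621, 29.368093490600586), 8.636430740356445)
   0.006 0.05 296 [ 0.5351 -0.2124  0.0274] ((546.9500732421875, -211.86831665039062), (66.81520080566406, 102.825439453125), 49.39278030395508)
```

```bash
python3 - <<'E'
from h import *
a=np.radians(-15)
print([np.round(v,4) for v in goal([.484,.236,.13],[0,0,-1],[np.cos(a),np.sin(a),0])])
E
```

```text
[array([ 0.1036, -0.3277, -0.2228]), array([7.84866e+01, 5.80000e-03, 1.40000e-03])]
```

```bash
python3 -m creep '[{"linear":[0.103,-0.328,-0.223],"twist":[78.5,0,0],"fingers":-1},{"linear":[0.103,-0.328,-0.223],"twist":[78.5,0,0],"fingers":-1},{"linear":[0.103,-0.328,-0.223],"twist":[78.5,0,0],"fingers":-1},{"linear":[0.103,-0.328,-0.223],"twist":[78.5,0,0],"fingers":-1},{"linear":[0.103,-0.328,-0.223],"twist":[78.5,0,0],"fingers":-1},{"linear":[0.103,-0.328,-0.223],"twist":[78.5,0,0],"fingers":-1},{"linear":[0.103,-0.328,-0.223],"twist":[78.5,0,0],"fingers":-1},{"linear":[0.103,-0.328,-0.223],"twist":[78.5,0,0],"fingers":-1}]' 15
python3 - <<'E'
from h import *
a=np.radians(-15)
print([np.round(v,4) for v in goal([.484,.236,.1],[0,0,-1],[np.cos(a),np.sin(a),0])])
E
```

```text
time: 1.27
position: [0.4487, 0.2985, 0.1497]
tool_rot: [-0.079, 1.569, 0.081]
ft_force: [1.0, 1.1, -0.6]
grip_width: 1.002
[array([ 0.0497, -0.0658,  0.0287]), array([20.8424,  0.0382, -0.0513])]
```

```bash
python3 -m creep '[{"linear":[0.05,-0.066,0.029],"twist":[20.8,0,0],"fingers":-1},{"linear":[0.05,-0.066,0.029],"twist":[20.8,0,0],"fingers":-1},{"linear":[0.05,-0.066,0.029],"twist":[20.8,0,0],"fingers":-1},{"linear":[0.05,-0.066,0.029],"twist":[20.8,0,0],"fingers":-1},{"linear":[0.05,-0.066,0.029],"twist":[20.8,0,0],"fingers":-1}]'
python3 - <<'E'
from h import *
a=np.radians(-15)
print([np.round(v,4) for v in goal([.484,.236,.017],[0,0,-1],[np.cos(a),np.sin(a),0])])
p,d=viewer.get_image("top"); cv2.imwrite("pics/t1.png",cv2.resize(p[150:300,120:320,::-1],(800,600)))
E
```

```text
time: 1.68
position: [0.4839, 0.2382, 0.1]
tool_rot: [0.199, 1.562, -0.197]
ft_force: [0.3, 1.0, 0.1]
grip_width: 1.002
[array([ 0.083 , -0.0022,  0.0006]), array([ 0.5498, -0.0109, -0.0401])]
```

View pics/t1.png

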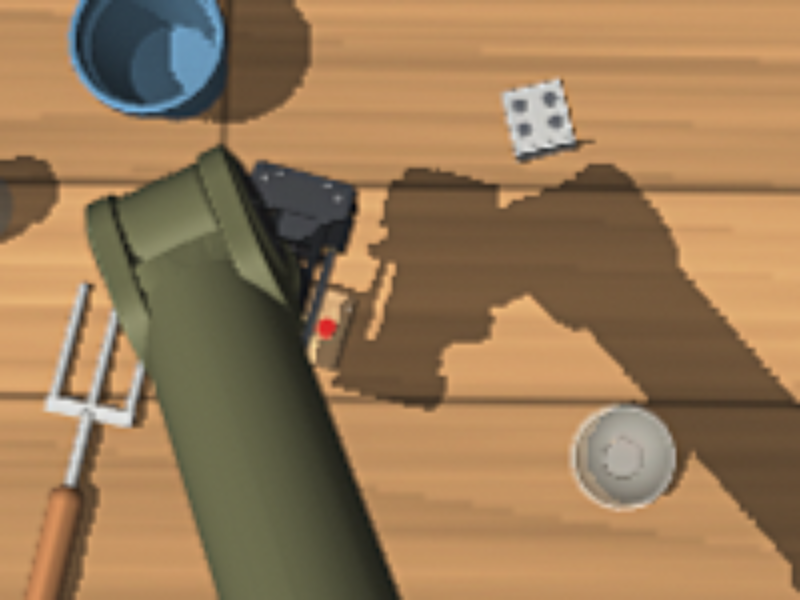

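The picture shows the gripper over the cap, aligned with it; the dot shows at (327,327) on its free side. I'll go down.

```bash
python3 -m creep '[{"linear":[0.03,-0.001,0],"twist":[0,0,0],"fingers":-1},{"linear":[0.06,-0.001,0],"twist":[0,0,0],"fingers":-1},{"linear":[0.075,-0.001,0],"twist":[0,0,0],"fingers":-1},{"linear":[0.083,-0.001,0],"twist":[0,0,0],"fingers":-1},{"linear":[0.083,-0.001,0],"twist":[0,0,0],"fingers":-1}]' 15
python3 -m creep '[{"linear":[0,0,0],"twist":[0,0,0],"fingers":1},{"linear":[0,0,0],"twist":[0,0,0],"fingers":1},{"linear":[0,0,0],"twist":[0,0,0],"fingers":1},{"linear":[0,0,0],"twist":[0,0,0],"fingers":1},{"linear":[0,0,0],"twist":[0,0,0],"fingers":1},{"linear":[0,0,0],"twist":[0,0,0],"fingers":1}]' 15
```

```text
time: 2.15
position: [0.4823, 0.2381, 0.0159]
tool_rot: [0.196, 1.564, -0.197]
ft_force: [-0.9, 0.2, -0.5]
grip_width: 1.003
time: 2.65
position: [0.4845, 0.2371, 0.0177]
tool_rot: [0.201, 1.56, -0.199]
ft_force: [1.5, -0.7, 3.1]
grip_width: 0.687
```

```bash
python3 -m creep '[{"linear":[-0.025,0,0],"twist":[0,0,0],"fingers":1},{"linear":[-0.05,0,0],"twist":[0,0,0],"fingers":1},{"linear":[-0.05,0,0],"twist":[0,0,0],"fingers":1}]'
python3 - <<'E'
from h import *
a=np.radians(-75.5)
print([np.round(v,4) for v in goal([.565,.033,.06],[0,0,-1],[np.cos(a),np.sin(a),0])])
E
```

```text
time: 2.9
position: [0.4866, 0.2382, 0.0712]
tool_rot: [0.204, 1.556, -0.196]
ft_force: [2.0, -0.1, -0.4]
grip_width: 0.683
[array([ 0.0108, -0.1788,  0.1277]), array([60.8712,  0.092 , -0.4493])]
```

```bash
python3 -m creep '[{"linear":[0.004,-0.179,0.128],"twist":[60.9,0,0],"fingers":1},{"linear":[0.004,-0.179,0.128],"twist":[60.9,0,0],"fingers":1},{"linear":[0.004,-0.179,0.128],"twist":[60.9,0,0],"fingers":1},{"linear":[0.004,-0.179,0.128],"twist":[60.9,0,0],"fingers":1},{"linear":[0.004,-0.179,0.128],"twist":[60.9,0,0],"fingers":1},{"linear":[0.004,-0.179,0.128],"twist":[60.9,0,0],"fingers":1},{"linear":[0.004,-0.179,0.128],"twist":[60.9,0,0],"fingers":1},{"linear":[0.004,-0.179,0.128],"twist":[60.9,0,0],"fingers":1}]'
python3 -m creep '[{"linear":[0,0,0],"twist":[0,0,0],"fingers":1}]'
python3 - <<'E'
from h import *
a=np.radians(-75.5)
print([np.round(v,4) for v in goal([.565,.033,.019],[0,0,-1],[np.cos(a),np.sin(a),0])])
E
```

```text
time: 3.57
position: [0.5622, 0.029, 0.0622]
tool_rot: [0.98, 1.339, -0.982]
ft_force: [0.3, 1.1, -0.8]
grip_width: 0.692
time: 3.65
position: [0.562, 0.0305, 0.062]
tool_rot: [0.976, 1.341, -0.978]
ft_force: [-0.2, 0.6, -0.8]
grip_width: 0.684
[array([ 0.043 ,  0.0037, -0.0014]), array([3.3432, 0.0109, 0.0644])]
```

```bash
python3 -m creep '[{"linear":[0,0.003,-0.001],"twist":[3.4,0,0],"fingers":1},{"linear":[0.02,0.003,-0.001],"twist":[3.4,0,0],"fingers":1},{"linear":[0.035,0.003,-0.001],"twist":[3.4,0,0],"fingers":1},{"linear":[0.043,0.003,-0.001],"twist":[3.4,0,0],"fingers":1},{"linear":[0.043,0.003,-0.001],"twist":[3.4,0,0],"fingers":1}]'
python3 - <<'E'
from h import *
a=np.radians(-75.5)
print([np.round(v,4) for v in goal([.599,.041,.0175],[0,0,-1],[np.cos(a),np.sin(a),0])])
p,d=viewer.get_image("top"); cv2.imwrite("pics/t2.png",cv2.resize(p[130:280,180:380,::-1],(800,600)))
p,d=viewer.get_image("scene"); cv2.imwrite("pics/s2.png",cv2.resize(p[200:320,180:340,::-1],(800,600)))
E
```

```text
time: 4.07
position: [0.5637, 0.0334, 0.0182]
tool_rot: [1.015, 1.323, -1.018]
ft_force: [-0.1, 0.8, -2.4]
grip_width: 0.691
[array([0.0006, 0.0361, 0.0017]), array([ 0.3642, -0.009 ,  0.1543])]
```

View pics/t2.png

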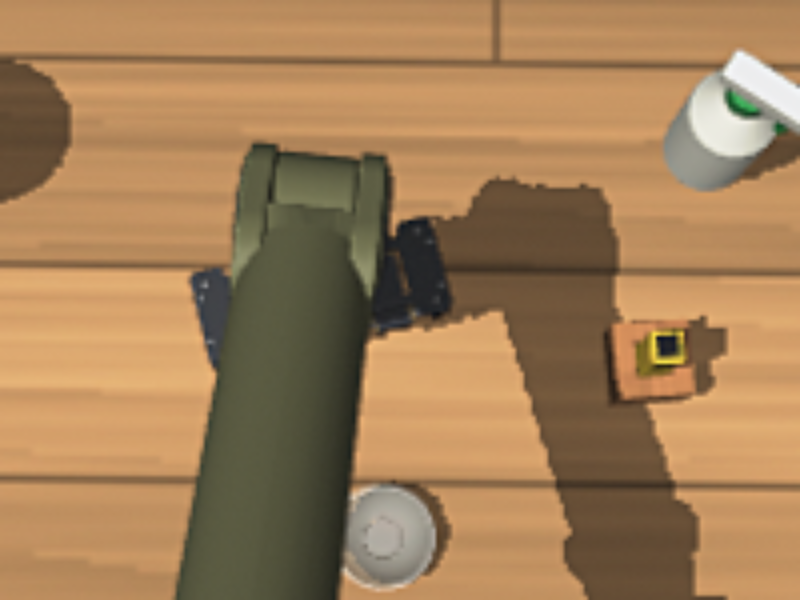

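View pics/s2.png

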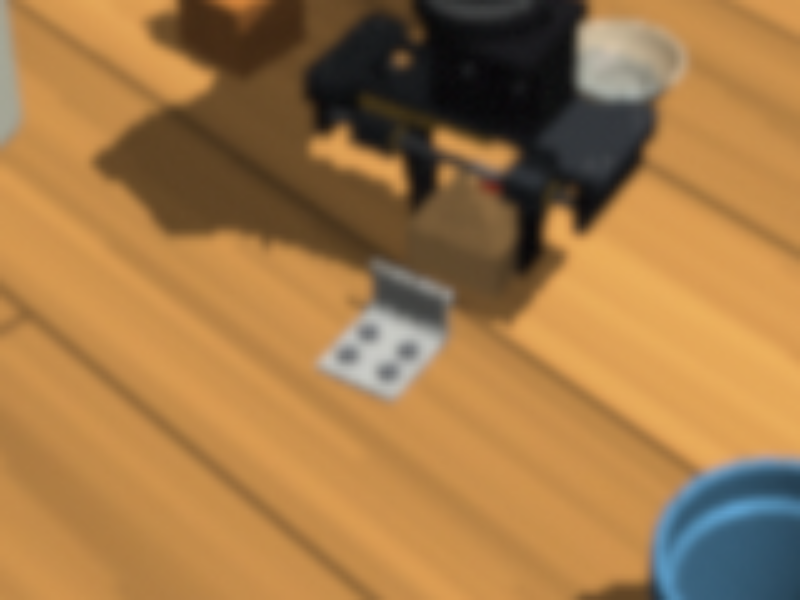

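The cap, around (465,235) in the scene crop, is held parallel in front of the upright at (410,295), with the red dot on the far side near (490,185). I'll slide it in.

```bash
python3 -m creep '[{"linear":[0,0.012,0.001],"twist":[0,0,0],"fingers":1},{"linear":[0,0.024,0.001],"twist":[0,0,0],"fingers":1},{"linear":[0,0.03,0.001],"twist":[0,0,0],"fingers":1},{"linear":[0,0.03,0.001],"twist":[0,0,0],"fingers":1}]'
python3 -m creep '[{"linear":[0,0.002,0],"twist":[0,0,0],"fingers":1},{"linear":[0,0.004,0],"twist":[0,0,0],"fingers":1},{"linear":[0,0.004,0],"twist":[0,0,0],"fingers":1}]'
```

```text
time: 4.5
position: [0.5959, 0.0404, 0.0207]
tool_rot: [1.018, 1.318, -1.015]
ft_force: [-0.1, 0.8, -1.2]
grip_width: 0.691
time: 4.75
position: [0.598, 0.0408, 0.0199]
tool_rot: [1.018, 1.32, -1.018]
ft_force: [-0.1, -0.2, -1.4]
grip_width: 0.689
```

```bash
python3 -m creep '[{"linear":[0.001,0.001,0],"twist":[0,0,0],"fingers":1},{"linear":[0.001,0.002,0],"twist":[0,0,0],"fingers":1},{"linear":[0.001,0.002,0],"twist":[0,0,0],"fingers":1}]'
python3 -m creep '[{"linear":[0,0.001,0],"twist":[0,0,0],"fingers":1},{"linear":[0,0.002,0],"twist":[0,0,0],"fingers":1},{"linear":[0,0.002,0],"twist":[0,0,0],"fingers":1}]'
```

```text
time: 5.0
position: [0.6, 0.0413, 0.0187]
tool_rot: [1.018, 1.32, -1.018]
ft_force: [-0.2, 0.7, -1.5]
grip_width: 0.689
time: 5.25
position: [0.6014, 0.0417, 0.0186]
tool_rot: [1.018, 1.321, -1.019]
ft_force: [-1.0, -0.8, -0.5]
grip_width: 0.687
```

```bash
python3 -m creep '[{"linear":[0,0.001,0],"twist":[0,0,0],"fingers":1},{"linear":[0,0.002,0],"twist":[0,0,0],"fingers":1},{"linear":[0,0.002,0],"twist":[0,0,0],"fingers":1}]'
python3 -m creep '[{"linear":[0.001,0.001,0],"twist":[0,0,0],"fingers":1},{"linear":[0.001,0.002,0],"twist":[0,0,0],"fingers":1},{"linear":[0.001,0.002,0],"twist":[0,0,0],"fingers":1}]'
```

```text
time: 5.5
position: [0.6015, 0.0417, 0.0181]
tool_rot: [1.016, 1.323, -1.022]
ft_force: [-5.9, -1.5, 2.5]
grip_width: 0.689
time: 5.75
position: [0.6017, 0.0417, 0.0169]
tool_rot: [1.015, 1.326, -1.025]
ft_force: [-11.9, -1.2, 5.9]
grip_width: 0.686
```

```bash
python3 -m creep '[{"linear":[0,0,0],"twist":[0,0,0],"fingers":-1},{"linear":[0,0,0],"twist":[0,0,0],"fingers":-1},{"linear":[0,0,0],"twist":[0,0,0],"fingers":-1},{"linear":[0,0,0],"twist":[0,0,0],"fingers":-1},{"linear":[0,0,0],"twist":[0,0,0],"fingers":-1}]'
python3 -m creep '[{"linear":[-0.03,0,0],"twist":[0,0,0],"fingers":-1},{"linear":[-0.07,0,0],"twist":[0,0,0],"fingers":-1},{"linear":[-0.11,0,0],"twist":[0,0,0],"fingers":-1},{"linear":[-0.14,0,0],"twist":[0,0,0],"fingers":-1},{"linear":[-0.14,0,0],"twist":[0,0,0],"fingers":-1}]'
python3 - <<'E'
from h import *
a=np.radians(6)
print([np.round(v,4) for v in goal([.522,-.2275,.19],[0,0,-1],[np.cos(a),np.sin(a),0])])
E
```

```text
time: 6.17
position: [0.6064, 0.043, 0.0181]
tool_rot: [1.019, 1.319, -1.017]
ft_force: [1.3, -0.2, 0.8]
grip_width: 0.959
time: 6.58
position: [0.6105, 0.0428, 0.1656]
tool_rot: [1.026, 1.311, -1.009]
ft_force: [1.2, 0.5, 0.7]
grip_width: 1.001
[array([-0.0263, -0.1538,  0.2391]), array([-81.3211,   0.5651,  -0.5988])]
```

```bash
python3 -m creep '[{"linear":[-0.026,-0.03,0.04],"twist":[-81,0,0],"fingers":-1},{"linear":[-0.026,-0.05,0.08],"twist":[-81,0,0],"fingers":-1},{"linear":[-0.026,-0.07,0.11],"twist":[-81,0,0],"fingers":-1},{"linear":[-0.026,-0.1,0.15],"twist":[-81,0,0],"fingers":-1},{"linear":[-0.026,-0.12,0.18],"twist":[-81,0,0],"fingers":-1},{"linear":[-0.026,-0.13,0.2],"twist":[-81,0,0],"fingers":-1},{"linear":[-0.026,-0.14,0.22],"twist":[-81,0,0],"fingers":-1},{"linear":[-0.026,-0.154,0.239],"twist":[-81,0,0],"fingers":-1}]'
python3 - <<'E'
from h import *
a=np.radians(6)
p,d=viewer.get_image("top");P=cloud("top",d);cv2.imwrite("pics/t3.png",cv2.resize(p[110:260,180:380,::-1],(800,600)))
m=near(P,d,.599,.041,.06)&(P[...,2]>.022)&(P[...,2]<.05); q=P[m]; print(len(q),cv2.minAreaRect((q[:,:2]*1000).astype(np.float32)))
print([np.round(v,4) for v in goal([.522,-.2275,.17],[0,0,-1],[np.cos(a),np.sin(a),0])])
E
```

```text
time: 7.25
position: [0.5169, -0.2302, 0.184]
tool_rot: [0.264, 1.553, -0.264]
ft_force: [0.8, 1.0, 0.3]
grip_width: 0.993
369 ((600.004150390625, 42.10116195678711), (64.41480255126953, 59.766754150390625), 14.622734069824219)
[array([0.0141, 0.0102, 0.0048]), array([-2.51479e+01,  1.84000e-02,  2.27500e-01])]
```

View pics/t3.png

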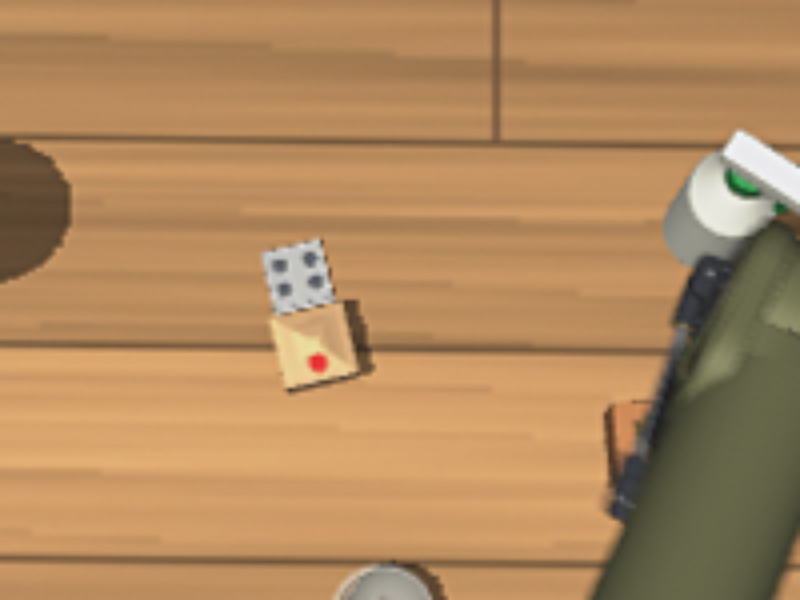

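```bash
python3 -m creep '[{"linear":[0.004,0.009,0.004],"twist":[-25.2,0,0],"fingers":-1},{"linear":[0.014,0.009,0.004],"twist":[-25.2,0,0],"fingers":-1},{"linear":[0.014,0.009,0.004],"twist":[-25.2,0,0],"fingers":-1},{"linear":[0.014,0.009,0.004],"twist":[-25.2,0,0],"fingers":-1},{"linear":[0.014,0.009,0.004],"twist":[-25.2,0,0],"fingers":-1}]'
python3 - <<'E'
from h import *
a=np.radians(6)
d=np.load("pics/top0.npy");P=cloud("top",d);m=(d>0)&(P[...,2]>.17)&(P[...,2]<.26)&(P[...,0]>.35)&(P[...,0]<.75)&(P[...,1]<-.2);q=P[m]
print("hi",np.percentile(q[:,0],[1,99]),np.percentile(q[:,1],[1,10,90,99]), q[q[:,0]<.66][:,1].max())
print([np.round(v,4) for v in goal([.522,-.2275,.087],[0,0,-1],[np.cos(a),np.sin(a),0])])
p,d=viewer.get_image("scene");cv2.imwrite("pics/s3.png",cv2.resize(p[110:260,130:330,::-1],(800,600)))
E
```

```text
time: 7.72
position: [0.5243, -0.2201, 0.1695]
tool_rot: [-0.079, 1.569, 0.079]
ft_force: [-0.3, -0.2, -0.4]
grip_width: 1.003
hi [0.43229731 0.70694765] [-0.59546359 -0.57558952 -0.39995439 -0.27011883] -0.3941339227510526
[array([ 0.0825, -0.0071, -0.003 ]), array([-0.2255, -0.0012, -0.0051])]
```

View pics/s3.png

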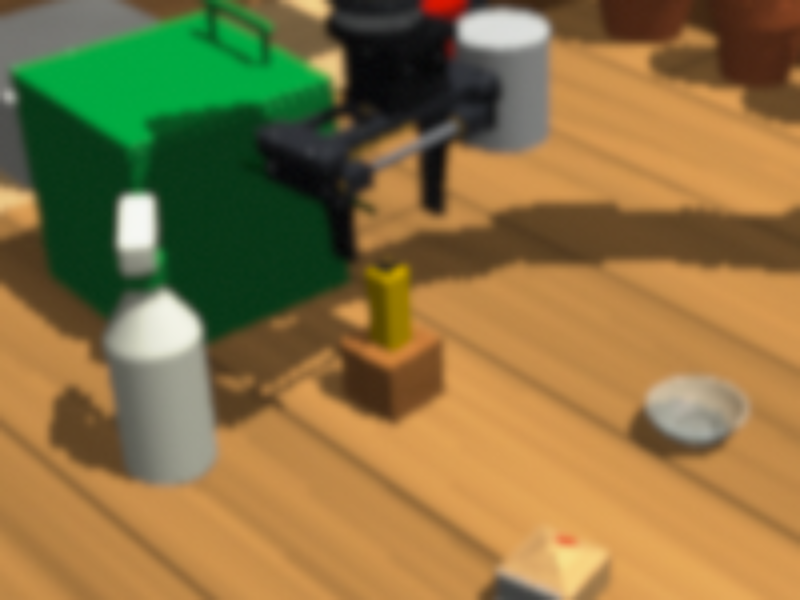

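The jaws are above the yellow tester (388,300), with clearance to the caddy and bottle. I'll descend and grip.

```bash
python3 -m creep '[{"linear":[0,-0.007,-0.002],"twist":[0,0,0],"fingers":-1},{"linear":[0.03,-0.007,-0.002],"twist":[0,0,0],"fingers":-1},{"linear":[0.06,-0.007,-0.002],"twist":[0,0,0],"fingers":-1},{"linear":[0.083,-0.007,-0.002],"twist":[0,0,0],"fingers":-1},{"linear":[0.083,-0.007,-0.002],"twist":[0,0,0],"fingers":-1},{"linear":[0.083,-0.007,-0.002],"twist":[0,0,0],"fingers":-1}]'
python3 - <<'E'
from h import *
a=np.radians(6)
print([np.round(v,4) for v in goal([.522,-.2275,.087],[0,0,-1],[np.cos(a),np.sin(a),0])])
E
```

```text
time: 8.27
position: [0.5221, -0.2277, 0.0862]
tool_rot: [-0.077, 1.572, 0.077]
ft_force: [0.1, -0.7, -0.4]
grip_width: 0.998
[array([-0.0008,  0.0002, -0.0001]), array([-0.3788, -0.1313, -0.0166])]
```

```bash
python3 -m creep '[{"linear":[0,0,0],"twist":[0,0,0],"fingers":1},{"linear":[0,0,0],"twist":[0,0,0],"fingers":1},{"linear":[0,0,0],"twist":[0,0,0],"fingers":1},{"linear":[0,0,0],"twist":[0,0,0],"fingers":1},{"linear":[0,0,0],"twist":[0,0,0],"fingers":1},{"linear":[0,0,0],"twist":[0,0,0],"fingers":1},{"linear":[0,0,0],"twist":[0,0,0],"fingers":1},{"linear":[0,0,0],"twist":[0,0,0],"fingers":1}]' 30
python3 -m creep '[{"linear":[-0.01,0,0],"twist":[0,0,0],"fingers":1},{"linear":[-0.03,0,0],"twist":[0,0,0],"fingers":1},{"linear":[-0.06,0,0],"twist":[0,0,0],"fingers":1},{"linear":[-0.09,0,0],"twist":[0,0,0],"fingers":1},{"linear":[-0.11,0,0],"twist":[0,0,0],"fingers":1},{"linear":[-0.11,0,0],"twist":[0,0,0],"fingers":1}]'
python3 - <<'E'
from h import *
for n in ("top","scene"):
    p,d=viewer.get_image(n);P=cloud(n,d);np.save(f"pics/{n}4.npy",d);cv2.imwrite(f"pics/{n}4.png",p[:,:,::-1])
i=cv2.imread("pics/scene4.png");cv2.imwrite("pics/s4c.png",cv2.resize(i[110:260,130:330],(800,600)))
E
```

```text
time: 8.93
position: [0.523, -0.2274, 0.0868]
tool_rot: [-0.078, 1.569, 0.078]
ft_force: [-0.2, -0.5, 0.5]
grip_width: 0.483
time: 9.43
position: [0.5254, -0.2288, 0.2023]
tool_rot: [-0.08, 1.561, 0.076]
ft_force: [1.9, 0.3, -1.1]
grip_width: 0.296
```

View pics/s4c.png

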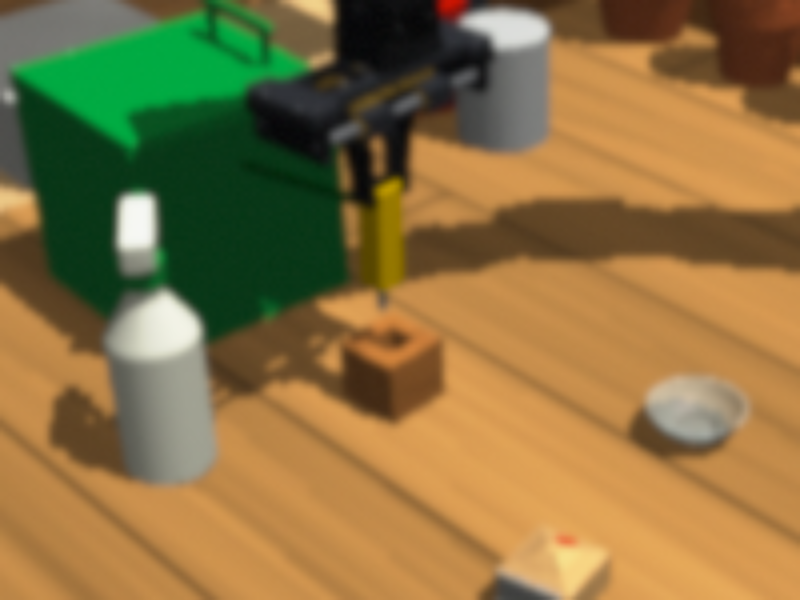

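The fingers had not fully shut when the lift began, so the tester is held near its top. I'll measure by how much.

```bash
python3 - <<'E'
from h import *
print(pose()[0])
for n in("scene","top"):
    i=cv2.imread(f"pics/{n}4.png");d=np.load(f"pics/{n}4.npy");P=cloud(n,d)
    h=cv2.cvtColor(i,cv2.COLOR_BGR2HSV)
    m=near(P,d,.523,-.2275,.05)&(h[...,0]>22)&(h[...,0]<35)&(h[...,1]>150)&(P[...,2]>.03)&(P[...,2]<.25)
    q=P[m];print(n,len(q))
    if len(q)>10:
        print(np.round(np.percentile(q[:,2],[0,3,50,97,100]),4),np.round(q.mean(0),4))
        if n=="scene":
            c,v=q.mean(0),np.linalg.svd(q-q.mean(0))[2][0];print(v)
            v,u=np.nonzero(m);print(u.min(),u.max(),v.min(),v.max())
    
E
python3 - <<'E'
import cv2
i=cv2.imread("pics/scene4.png");cv2.imwrite("pics/s4d.png",cv2.resize(i[140:200,190:270],(800,600),interpolation=cv2.INTER_CUBIC))
E
```

```text
[ 0.52318808 -0.2275243   0.19760937]
scene 240
[0.1157 0.1211 0.1604 0.2037 0.2087] [ 0.5281 -0.2214  0.1621]
[ 0.07575044 -0.04044546 -0.9963062 ]
220 230 154 181
top 9
```

View pics/s4d.png

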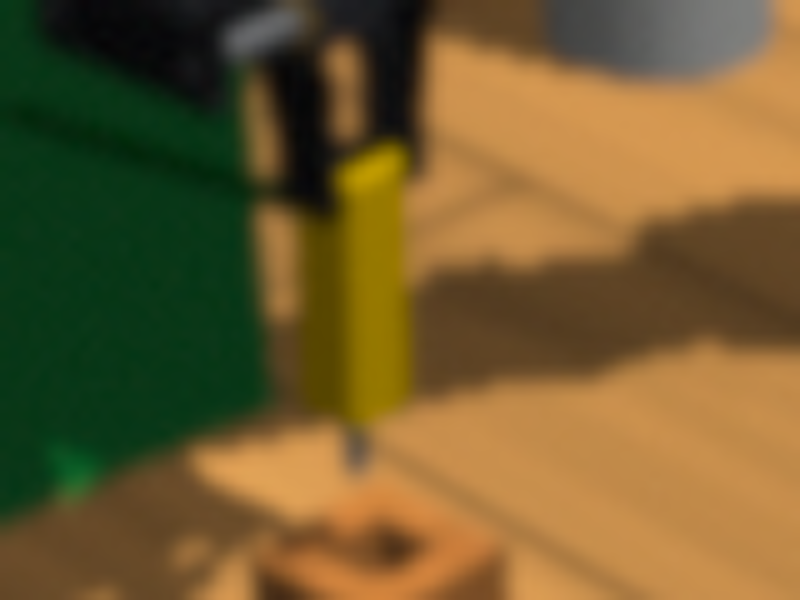

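```bash
python3 - <<'E'
from h import *
c=viewer.camera_params("scene");K=np.array(c["K"]);T=np.linalg.inv(c["cam_to_world"])
def pr(p): q=K@(T[:3,:3]@np.array(p)+T[:3,3]); q=q[:2]/q[2]; return (q-[190,140])*10+5
a=np.radians(6)
for zb in(.117,):
  for z in (zb,zb+.09):
    for sx,sy in((1,1),(1,-1),(-1,1)):
        o=13e-3*np.array([sx*np.cos(a)-sy*np.sin(a),sx*np.sin(a)+sy*np.cos(a)])
        print(z,sx,sy,np.round(pr([.523+o[0],-.2275+o[1],z])))
print(np.round(pr([.523,-.2275,zb-.024])))
E
```

```text
0.117 1 1 [368. 427.]
0.117 1 -1 [309. 400.]
0.117 -1 1 [425. 395.]
0.20700000000000002 1 1 [352. 175.]
0.20700000000000002 1 -1 [291. 149.]
0.20700000000000002 -1 1 [411. 144.]
[371. 461.]
```

```bash
cat >> h.py <<'E'
SP=np.array([.5835,.0377,.036]);YA=np.radians(14.5);B=np.radians(25)
N=np.array([-np.sin(B)*np.cos(YA),-np.sin(B)*np.sin(YA),np.cos(B)])
def red(n,i,d):
    P=cloud(n,d);h=cv2.cvtColor(i,cv2.COLOR_BGR2HSV)
    m=near(P,d,.5835,.0377,.04)&((h[...,0]<6)|(h[...,0]>174))&(h[...,1]>150)
    v,u=np.nonzero(m);c=viewer.camera_params(n);K=np.array(c["K"]);T=np.array(c["cam_to_world"])
    if len(u)==0:return None
    r=T[:3,:3]@np.linalg.solve(K,[u.mean(),v.mean(),1]);t=(.036-T[2,3])/r[2]
    return len(u),np.round(T[:3,3]+t*r,4),np.round(P[m].mean(0),4)
E
python3 - <<'E'
from h import *
for n in("top","scene"):
    i=cv2.imread(f"pics/{n}4.png");d=np.load(f"pics/{n}4.npy");print(n,red(n,i,d))
    P=cloud(n,d);q=P[near(P,d,.599,.041,.06)&(P[...,2]>.022)&(P[...,2]<.05)];print(cv2.minAreaRect((q[:,:2]*1000).astype(np.float32)))
g=goal(SP+N*.14,-N,[np.cos(YA),np.sin(YA),0]);print(SP+N*.14,[np.round(v,4) for v in g])
E
```

```text
top (15, array([0.5823, 0.0385, 0.036 ]), array([0.582 , 0.0384, 0.0376]))
((599.8139038085938, 42.022281646728516), (64.27555847167969, 59.70695495605469), 14.722145080566406)
scene None
((600.2513427734375, 41.1180305480957), (69.51742553710938, 62.68763732910156), 13.399511337280273)
[0.52621804 0.02288588 0.16288309] [array([0.0347, 0.2489, 0.0279]), array([ -8.641 , -24.8616,   1.932 ])]
```

```bash
python3 -m creep '[{"linear":[0,0.03,0],"twist":[0,0,0],"fingers":1},{"linear":[0,0.06,0.005],"twist":[-1,-3,0],"fingers":1},{"linear":[0.005,0.1,0.01],"twist":[-3,-7,0.5],"fingers":1},{"linear":[0.01,0.14,0.015],"twist":[-4,-12,1],"fingers":1},{"linear":[0.02,0.18,0.02],"twist":[-6,-17,1.3],"fingers":1},{"linear":[0.03,0.21,0.025],"twist":[-7,-21,1.6],"fingers":1},{"linear":[0.034,0.235,0.027],"twist":[-8.6,-24.9,1.9],"fingers":1},{"linear":[0.034,0.249,0.028],"twist":[-8.6,-24.9,1.9],"fingers":1}]' 40
python3 -m creep '[{"linear":[0,0,0],"twist":[0,0,0],"fingers":1},{"linear":[0,0,0],"twist":[0,0,0],"fingers":1}]'
cat > look.py <<'E'
import sys
from h import *
k=sys.argv[1]
c=viewer.camera_params
for n,(u,v) in (("top",(250,195)),("scene",(262,245))):
    p,d=viewer.get_image(n);np.save(f"pics/{n}{k}.npy",d);cv2.imwrite(f"pics/{n}{k}.png",p[:,:,::-1])
    cv2.imwrite(f"pics/c{n}{k}.png",cv2.resize(p[v-45:v+45,u-60:u+60,::-1],(800,600),interpolation=cv2.INTER_CUBIC))
p,R,s=pose();print(p,np.round(s["ft_force"],2),"lean err deg",np.degrees(np.arccos(-R[:,0]@N)))
for L in(.14,.12): print(L,[np.round(v,4) for v in goal(SP+N*L,-N,[np.cos(YA),np.sin(YA),0])])
E
python3 look.py 5
```

```text
time: 10.2
position: [0.5198, 0.0258, 0.1569]
tool_rot: [-0.144, 1.137, 0.229]
ft_force: [-0.2, -0.2, -1.9]
grip_width: 0.297
time: 10.37
position: [0.5248, 0.0235, 0.1614]
tool_rot: [-0.145, 1.132, 0.226]
ft_force: [0.3, -0.0, -1.5]
grip_width: 0.293
[0.5261018  0.02196534 0.16239972] [ 0.18 -1.19 -1.64] lean err deg 0.13117593393659882
0.14 [array([-0.0003,  0.0009,  0.0005]), array([-0.1051, -0.11  ,  0.0714])]
0.12 [array([0.0197, 0.0009, 0.0006]), array([-0.1051, -0.11  ,  0.0714])]
```

View pics/cscene5.png

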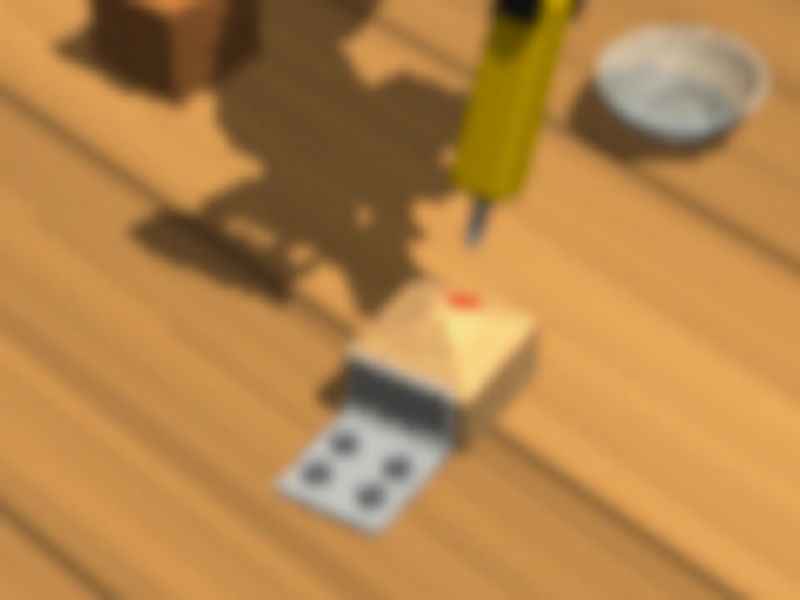

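View pics/ctop5.png

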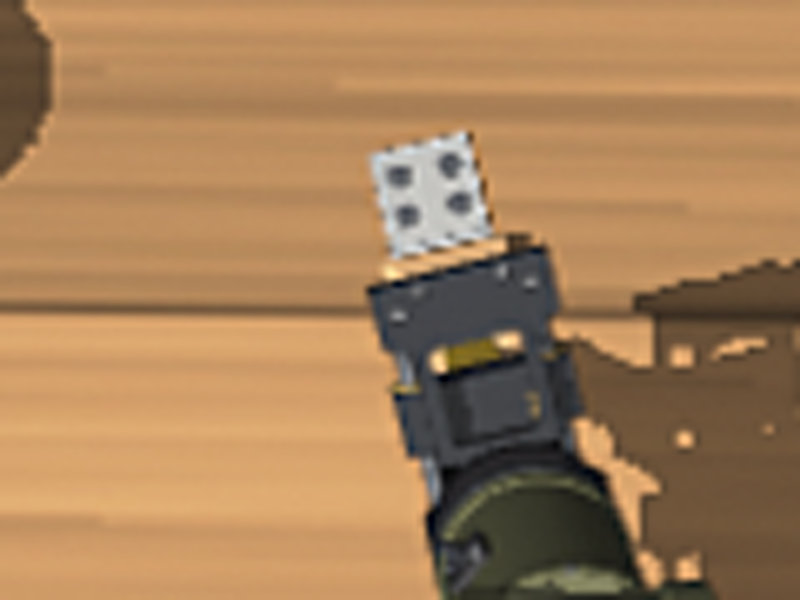

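The scene view shows the leaning tester with its tip at (474,243) and the dot at (463,300) in the crop. I'll compare that with the projected model.

```bash
python3 - <<'E'
from h import *
c=viewer.camera_params("scene");K=np.array(c["K"]);T=np.linalg.inv(c["cam_to_world"])
def pr(p): q=K@(T[:3,:3]@np.array(p)+T[:3,3]); q=q[:2]/q[2]; return np.round((q+.5-[202,200])*6.667)
p,R,s=pose()
print("dot",pr(SP));
for L in(.1,.103,.1065,.11): print(L,"tip",pr(p+R[:,0]*L))
for L in (.0825,.0125): print("axis",pr(p+R[:,0]*L))
print("dx/mm of world x,y,z",(pr(SP+[.01,0,0])-pr(SP))/10,(pr(SP+[0,.01,0])-pr(SP))/10,(pr(SP+[0,0,.01])-pr(SP))/10)
i=cv2.imread("pics/scene5.png");h=cv2.cvtColor(i,cv2.COLOR_BGR2HSV);cr=h[195:255,202:322]
m=((cr[...,0]<7)|(cr[...,0]>173))&(cr[...,1]>170);v,u=np.nonzero(m);print(sorted(zip(((v+195-200+.5)*6.667).round(),((u+.5)*6.667).round())))
E
```

```text
dot [462. 308.]
0.1 tip [482. 221.]
0.103 tip [480. 227.]
0.1065 tip [478. 235.]
0.11 tip [477. 243.]
axis [491. 182.]
axis [529.  25.]
dx/mm of world x,y,z [-1.6  1.1] [1.7 1.1] [ 0.  -1.8]
[]
```

```bash
cat > f.py <<'E'
from h import *
p,R,s=pose();print("L",round((p-SP)@N,4),"lat",np.round((R.T@(p-SP))[1:],4),"axial",round(np.array(s["ft_force"])@N,2),np.round(s["ft_force"],2),s["time"])
E
python3 f.py; python3 -m creep '[{"linear":[0,0,0],"twist":[0,0,0],"fingers":1}]' >/dev/null; python3 f.py
python3 -m creep '[{"linear":[0.006,0.001,0],"twist":[0,0,0],"fingers":1},{"linear":[0.012,0.001,0],"twist":[0,0,0],"fingers":1},{"linear":[0.016,0.001,0],"twist":[0,0,0],"fingers":1},{"linear":[0.016,0.001,0],"twist":[0,0,0],"fingers":1}]'
python3 f.py;python3 look.py 6; python3 f.py
```

```text
L 0.1397 lat [-0.001  -0.0008] axial -1.44 [ 0.18 -1.19 -1.64] 10.4667
L 0.1399 lat [-0.0014 -0.0003] axial -1.0 [ 0.33  0.34 -0.91] 10.55
time: 10.88
position: [0.5319, 0.0255, 0.1467]
tool_rot: [-0.143, 1.132, 0.224]
ft_force: [0.2, 0.1, -1.1]
grip_width: 0.292
L 0.1227 lat [ 0.0011 -0.0017] axial -1.1 [ 0.25  0.07 -1.1 ] 10.8833
[0.53215062 0.02563304 0.14768956] [-0.39  1.12 -1.43] lean err deg 0.11618723818588249
0.14 [array([-0.0165, -0.0012,  0.0006]), array([-0.0516, -0.1125,  0.0292])]
0.12 [array([ 0.0035, -0.0012,  0.0006]), array([-0.0516, -0.1125,  0.0292])]
L 0.1235 lat [ 0.0011 -0.0008] axial -1.25 [-0.39  1.12 -1.43] 10.9833
```

View pics/cscene6.png

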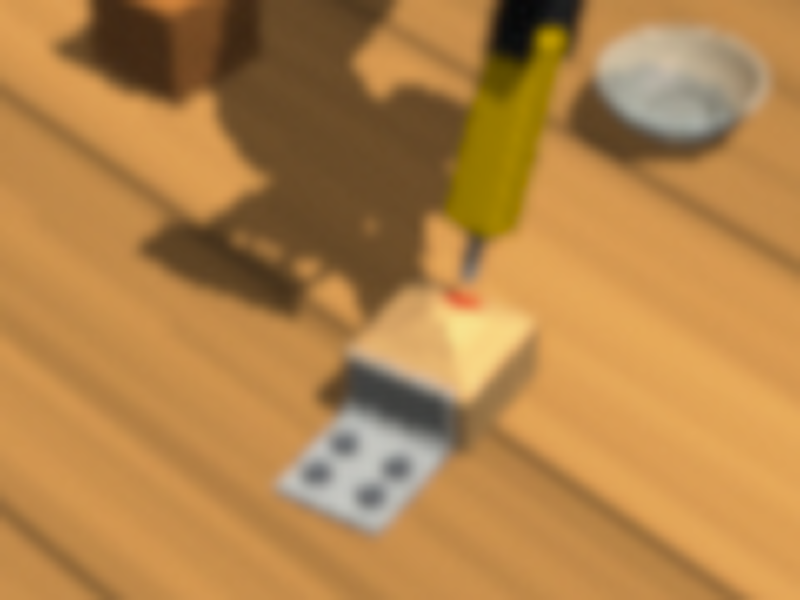

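Tip at (470,280), dot at (463,300): about 8 mm to go. I'll advance in small steps and read the force.

```bash
python3 -m creep '[{"linear":[0.003,-0.001,0.0005],"twist":[0,0,0],"fingers":1},{"linear":[0.005,-0.001,0.0005],"twist":[0,0,0],"fingers":1},{"linear":[0.007,-0.001,0.0005],"twist":[0,0,0],"fingers":1},{"linear":[0.007,-0.001,0.0005],"twist":[0,0,0],"fingers":1},{"linear":[0.007,-0.001,0.0005],"twist":[0,0,0],"fingers":1}]'>/dev/null
python3 f.py; python3 -m creep '[{"linear":[0,0,0],"twist":[0,0,0],"fingers":1}]' >/dev/null; python3 f.py
python3 -m creep '[{"linear":[0.001,0,0],"twist":[0,0,0],"fingers":1},{"linear":[0.002,0,0],"twist":[0,0,0],"fingers":1},{"linear":[0.002,0,0],"twist":[0,0,0],"fingers":1}]' >/dev/null;python3 f.py
python3 -m creep '[{"linear":[0,0,0],"twist":[0,0,0],"fingers":1}]' >/dev/null; python3 f.py; python3 look.py 7
```

```text
L 0.1169 lat [0.0003 0.0001] axial -1.64 [ 0.7   0.3  -1.46] 11.4
L 0.117 lat [0.0002 0.0003] axial -0.93 [ 0.09 -0.47 -1.04] 11.4833
L 0.1149 lat [0.0002 0.0001] axial -0.9 [-0.66 -0.15 -1.31] 11.7333
L 0.1149 lat [0.0002 0.0002] axial -1.71 [-0.52  0.53 -2.06] 11.8167
[0.5366778  0.02585684 0.14033319] [ 0.6  -0.4  -1.81] lean err deg 0.05056101095212485
0.14 [array([-0.025 , -0.0003, -0.0003]), array([-0.0424, -0.046 ,  0.021 ])]
0.12 [array([-0.005 , -0.0003, -0.0003]), array([-0.0424, -0.046 ,  0.021 ])]
```

View pics/cscene7.png

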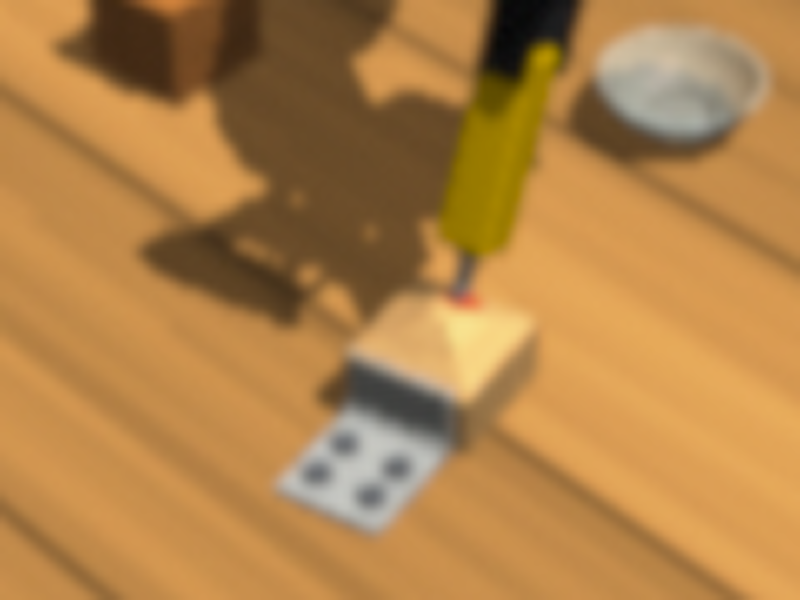

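The tip (462,297) is at the dot but not loaded yet. I'll keep stepping.

```bash
for k in 1 2 3; do python3 -m creep '[{"linear":[0.001,0,0],"twist":[0,0,0],"fingers":1},{"linear":[0.002,0,0],"twist":[0,0,0],"fingers":1},{"linear":[0.002,0,0],"twist":[0,0,0],"fingers":1}]' >/dev/null;python3 f.py
python3 -m creep '[{"linear":[0,0,0],"twist":[0,0,0],"fingers":1}]' >/dev/null; python3 f.py; done
```

```text
L 0.1129 lat [0.0002 0.0004] axial -0.14 [-0.42  0.71 -0.27] 12.1667
L 0.113 lat [0.0001 0.0004] axial -0.78 [ 0.29 -0.21 -0.76] 12.25
L 0.1109 lat [0.0002 0.0004] axial 0.39 [ 0.58 -0.12  0.68] 12.5
L 0.111 lat [0.0002 0.0004] axial 1.04 [-1.37 -0.34  0.49] 12.5833
L 0.1089 lat [0.0002 0.0005] axial 1.35 [ 0.07 -0.61  1.45] 12.8333
L 0.109 lat [0.0002 0.0005] axial 1.32 [-0.96  0.05  1.03] 12.9167
```

```bash
python3 -m creep '[{"linear":[0.001,0,0],"twist":[0,0,0],"fingers":1},{"linear":[0.0015,0,0],"twist":[0,0,0],"fingers":1},{"linear":[0.0015,0,0],"twist":[0,0,0],"fingers":1}]' >/dev/null;for k in 1 2 3 4 5 6; do python3 f.py
python3 -m creep '[{"linear":[0,0,0],"twist":[0,0,0],"fingers":1}]' >/dev/null; done; python3 look.py 8
python3 - <<'E'
from h import *
for n in("top","scene"):
    d=np.load(f"pics/{n}8.npy");P=cloud(n,d);q=P[near(P,d,.599,.041,.06)&(P[...,2]>.022)&(P[...,2]<.043)];print(n,len(q),cv2.minAreaRect((q[:,:2]*1000).astype(np.float32)))
E
```

```text
L 0.1075 lat [0.0002 0.0004] axial 0.6 [-0.29 -0.18  0.51] 13.1667
L 0.1075 lat [0.0002 0.0004] axial 1.44 [-0.57  0.12  1.35] 13.25
L 0.1075 lat [0.0002 0.0004] axial 0.89 [-1.14 -0.29  0.43] 13.3333
L 0.1075 lat [0.0002 0.0004] axial 0.6 [0.16 0.05 0.74] 13.4167
L 0.1075 lat [0.0002 0.0004] axial 0.61 [0.6  1.08 1.07] 13.5
L 0.1075 lat [0.0002 0.0004] axial 0.99 [-0.96  0.37  0.7 ] 13.5833
[0.53984645 0.02664918 0.13363522] [ 0.15 -0.56  1.71] lean err deg 0.039336874476168814
0.14 [array([-0.0325, -0.0002, -0.0005]), array([-0.0434, -0.0316,  0.0234])]
0.12 [array([-0.0125, -0.0002, -0.0005]), array([-0.0434, -0.0316,  0.0234])]
top 27 ((607.9595947265625, 40.58177185058594), (52.82664108276367, 42.82666778564453), 16.915830612182617)
scene 368 ((601.0189208984375, 41.54315185546875), (67.50921630859375, 63.290626525878906), 13.813577651977539)
```

View pics/cscene8.png

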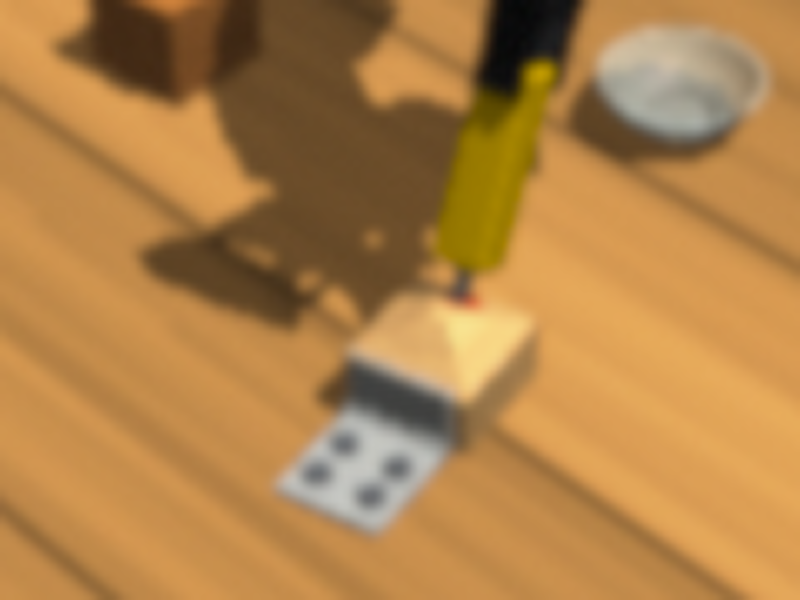

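View pics/ctop8.png

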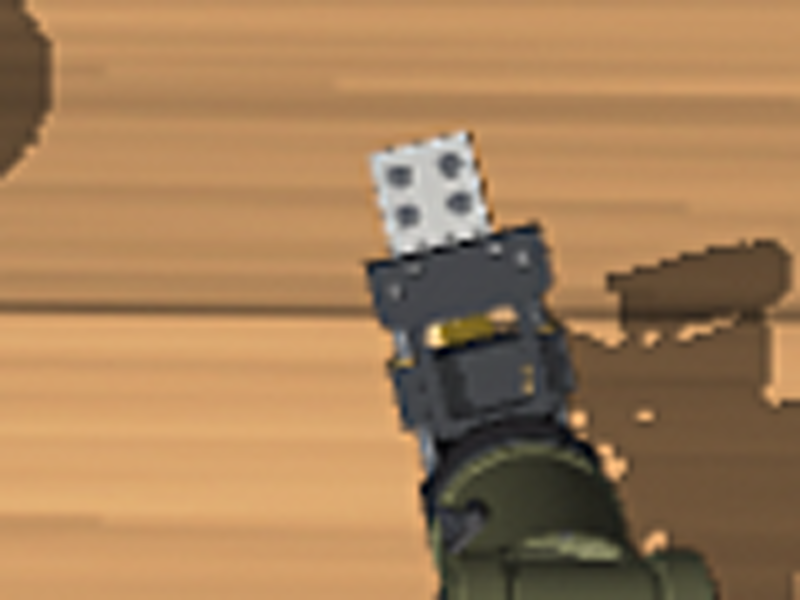

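```bash
python3 -m creep '[{"linear":[0.001,0,0],"twist":[0,0,0],"fingers":1},{"linear":[0.001,0,0],"twist":[0,0,0],"fingers":1},{"linear":[0.001,0,0],"twist":[0,0,0],"fingers":1}]' >/dev/null;for k in 1 2 3 4 5 6 7 8 9 10 11 12; do python3 f.py
python3 -m creep '[{"linear":[0,0,0],"twist":[0,0,0],"fingers":1}]' >/dev/null; done; python3 look.py 9
python3 - <<'E'
import cv2,numpy as np
a=[cv2.resize(cv2.imread(f"pics/scene{k}.png")[210:250,255:285],(390,520),interpolation=cv2.INTER_CUBIC) for k in(6,9)]
cv2.imwrite("pics/cmp9.png",np.hstack(a))
E
```

```text
L 0.1065 lat [0.0002 0.0004] axial 0.56 [-0.84 -0.16  0.22] 14.0167
L 0.1065 lat [0.0002 0.0004] axial 2.54 [-0.68  0.23  2.53] 14.1
L 0.1065 lat [0.0002 0.0004] axial 1.96 [-0.62  0.49  1.94] 14.1833
L 0.1065 lat [0.0002 0.0004] axial 2.31 [-0.49  0.14  2.34] 14.2667
L 0.1065 lat [0.0002 0.0003] axial 0.92 [ 0.14 -0.45  1.02] 14.35
L 0.1065 lat [0.0002 0.0004] axial 1.48 [-0.79  0.49  1.34] 14.4333
L 0.1065 lat [0.0002 0.0003] axial 1.96 [-0.78 -0.06  1.81] 14.5167
L 0.1065 lat [0.0002 0.0003] axial 1.8 [-0.1   0.38  1.98] 14.6
L 0.1065 lat [0.0002 0.0003] axial 1.42 [-0.32 -0.11  1.41] 14.6833
L 0.1065 lat [0.0002 0.0003] axial 1.69 [-0.21  0.53  1.83] 14.7667
L 0.1065 lat [0.0002 0.0003] axial 0.99 [0.28 0.09 1.23] 14.85
L 0.1065 lat [0.0002 0.0003] axial 1.88 [-0.76 -0.67  1.65] 14.9333
[0.5401937  0.02675016 0.13266867] [-0.31 -0.42  2.11] lean err deg 0.04521586182147328
0.14 [array([-0.0335, -0.0003, -0.0004]), array([-0.0437, -0.0395,  0.022 ])]
0.12 [array([-0.0135, -0.0002, -0.0004]), array([-0.0437, -0.0395,  0.022 ])]
```

View pics/cmp9.png

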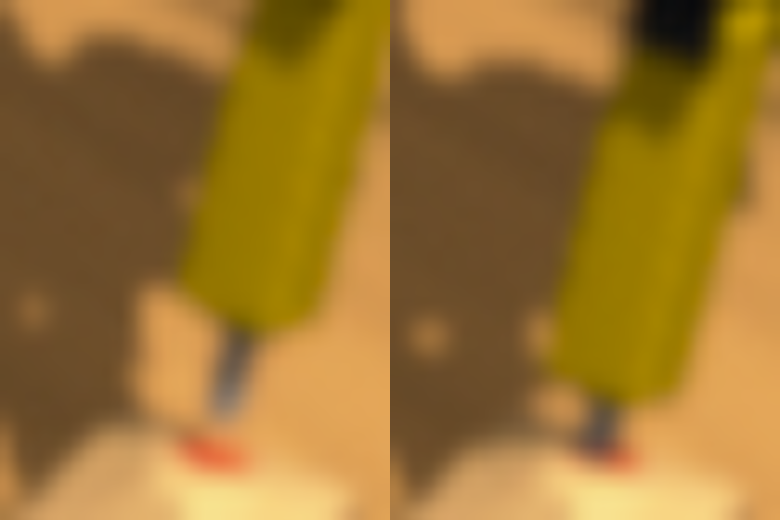

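```bash
python3 -c "
from bench import job; print(job.close_job())"
```

```text
the job is handed in; nothing more can be done
None
```

I turned the cap about 60° and pushed it flush against the bracket until I felt contact at about 12 N, then let it go. I then lifted the tester from its stand and pressed it on the red dot, leaning with the slope. I handed the job in at about 15 s, still holding it there; no verdict came back.

**Last checks**
- **Cap:** after release, the top camera put it at about (0.600, 0.042) with a yaw of 14.6°. The bracket's yaw is about 14.5°, so it is flush, and the dot faces away from the bracket. The scene camera showed nothing different with the tester pressed.
- **Tool lean:** within 0.1° of square to the slope. The tester itself may sit 1–2° off in the grip.
- **Tip:** about 2 mm from the dot's centre in the picture.
- **Press:** about 2.9 N along the axis after subtracting the unloaded reading, which means the plunger is about 6.7 mm in.

**What went wrong or disagreed**
- **Grip on the tester:** the fingers were still closing when I started to lift, so they hold only its top 20 mm or so. I raised the grip to 40 N and saw no slip.
- **Plunger depth:** the picture and travel suggest 8–9 mm and the force about 6.7 mm. Both are within the 3–11.5 mm limit. Single force readings scatter by about 0.6 N.
- **Scene camera:** it read about 3 mm high, so I placed the tip from the gap between tip and dot in the picture.
- **Other things on the shelf:** I did not measure the bystanders again at the end. No contact showed in the pictures or forces.

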